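Roll the mailing tube onto its label

ROBOT

A 6-joint arm with a two-finger parallel gripper is mounted at the origin on the work surface; the furniture and walls round the work are solid. World frame = base frame: x ahead of the robot, y to its left, z up, the work surface at z = 0. Lengths are in m, angles in rad, forces in N, time in s.
With the tool pointing down it reaches from about 0.3 to 0.85 m from the base axis. Payload 4.2 kg.
Tool frame: the origin (TCP) lies midway between the tips of the shut fingers; the grasp point (between the pads) lies 19 mm behind it (robot.pinch_z is the distance from the TCP to the grasp point, in m); z points along the fingers, y is the line along which they close (so a half turn about z gives the same grasp; the last joint's range is limited). The gripper opens to 91 mm and grips with 3 to 60 N. Pads are 32 mm wide; open, the fingers measure 118 mm over their backs; the gripper's body (76 mm by 178 mm) begins 60 mm behind the grasp point.
Start: joints at [-1.162, 0.32, 1.565, -0, 1.257, -0.02], TCP at [0.239, -0.523, 0.214] pointing down, gripper open.
Joint ranges: [-3.11, 3.11], [-0.84, 2.01], [0.21, 2.61], [-1.34, 4.49], [0.05, 2.63], [-2.56, 2.56]. Speed limits (rad/s): [2.57, 2.57, 3.14, 3.14, 3.14, 3.14].

INTERFACE

Orientations are given as a unit quaternion [w, x, y, z].
In Python, from plant import robot gives the robot as it stands.
- The arm moves only by the tool step_arm, never from a script. Its argument "plan" is a list that holds one entry, the list of rows, each a list of 6 numbers: the shift along the world's x, y, z in m, then the turn, a rotation vector about the world's x, y, z in degrees. A call has 1 to 5 rows; each row shifts and turns the commanded pose from where the row before left it; what a row does not reach is not made up. A row lasts 1/12 s, in which the tool goes at most 41.7 mm and 7.16 degrees, less where a joint would pass 70% of its speed; a pose out of reach is approached as far as the arm can. A call is refused whole if a number of a shift passes 0.0417 or a number of a turn 7.16, either way. A call with a gripper value outside its range is refused whole. "gripper" is the opening, from 0 (shut) to 1 (fully open), set as the call begins (left out, the last holds). The fingers move at their own pace and stop on an object; "force" is the grip in N (left out, the last holds). Time passes only in rows, so rows that do not move let the fingers close. It gives the time, the measured TCP pose, the force and the opening at its end, in the units of the state.
- robot.get_state(): the state, without advancing time (a new reading comes with each control period).
- robot.grab_frame(name): name is "scene" or "top"; returns (picture, depth): 400x640x3 uint8, blue, green, red; 400x640 float32, m along the optical axis (not along the pixel's ray), 0 where there is no reading.
- robot.camera_info(name): a dict with "K" (3x3 intrinsics, pixels), "rvec" (rotation vector, rad) and "tvec" (3), from world to camera coordinates, as OpenCV has them. Camera axes: x right, y down, z forward; pixel columns grow to the right and rows downward; lengths in m; the calibration is good to about 2 mm. A picture is of the moment at which its call begins. camera_info takes no time and is no camera call.
- robot.hand_in(): hands the job in, once; it reports no verdict.
Trained networks look in the newest picture that a camera, given by its name, has taken for a name from the list of things; names that differ only in an ending like _2 or _b are one class to them, and where a whole thing is asked for, a point or a joint stands for the part that bears it (a point fixed in the world has none). Each returns a list of dicts, best first, with "score" (0 to 1); they miss things now and then, are a little off and sometimes report something else, mostly with a low value. They report only what shows in the picture. A call takes as long as a camera call.
- robot.boxes_of(camera, label): "rect" ([left, top, width, height] in pixels, round what is visible of it).
The state is a dict: "time_s": time; "joint_pos": joint angles; "joint_velocities": joint speeds; "tau": joint torques, N m; "ee_pos": TCP position; "eef_rot": TCP orientation; "ft_force": force on the tool from outside, world axes, zero at the start; "torque": the same for the moment, N m; "gripper_width": opening from 0.0 (shut) to 1.0 (fully open).
Only numpy, scipy, OpenCV 4.12 (cv2) and the standard library are available. Lean on these libraries where they do the work, as an engineer would, in place of code of your own. Each camera call takes 0.05 s, during which the arm holds its last target. There are 200 camera calls.

TASK

Roll the cardboard mailing tube sideways across the desk by pushing along its top with the fingertips, until it has come to rest on the blank white label, lying along the middle of the label. Do not shove it from the side or drag it, do not grip or lift it, and leave the other things on the desk where they are.

Things in the scene. Friction and masses are not known exactly. Their poses are not given: they have to be found in the camera images.
- mailing_tube: smooth cardboard cylinder with white caps, diameter 44 mm, length 180 mm, 0.1-0.21 kg, lying loose. Origin: on its axis at mid-length, 22 mm above the desk (top at 44 mm). x axis along the tube; y and z turn as it rolls (z up at the start). Rolls roughly to the robot's left or right. Pushed at the very top without slip it travels half as far as the fingertip; from slow rolling it soon stops by itself
- label: blank white label, 160 x 46 mm, on a brown backing 170 x 56 mm, stuck flat to the desk (1 mm, no bump). Origin at its centre, x axis along its long side, y across. Lies left or right of the tube, 125 to 185 mm away centre to centre, parallel within 4 degrees, middles in line within about 15 mm lengthways (no lengthways shift needed); nothing stands between
- stapler: red stapler, 145 x 36 x 56 mm, loose bystander to the right of the work; origin at the centre of its underside
- glue_stick: white and red glue stick, a cylinder of 26 mm diameter standing upright, 96 mm tall, loose bystander to the left; origin at the centre of its underside
- eraser: eraser in a blue sleeve, 23 x 56 x 13 mm, loose bystander to the right; origin at the centre of its underside
- tape_roll: roll of tape lying flat, 104 mm across, 25 mm high, loose bystander to the left; origin at the centre of its underside
- sticky_block: block of yellow sticky notes, 76 x 77 x 27 mm, loose bystander at the near right; origin at the centre of its underside
- mug: white mug, 92 mm across, 127 mm with its handle, 95 mm tall, loose bystander at the back left; origin at the centre of its underside

How it is judged:
On the way, in this order (a step that is already met when the one before it is completed fails the run):
1. the tube has rolled half-way over: the side that was up at the start points down (angle between mailing_tube's own z axis and vertical above 2.2 rad).
2. it has rolled on: the side that was up at the start points upward again (angle between mailing_tube's own z axis and vertical below 1.5 rad).
At the end, for the whole second after the job is handed in: The tube lies still on the desk with its axis within 12 mm of the label's long centre line, parallel to it within 0.18 rad (10 degrees) and its middle within 40 mm of the label's middle lengthways; it got there by rolling (most of a turn); every bystander is within 15 mm of where it stood (y of mailing_tube in the frame of label between -0.012 and 0.012 m and x of mailing_tube in the frame of label between -0.04 and 0.04 m and angle between the x axis of mailing_tube and the x axis of label, either way round below 0.18 rad and height (world z) of mailing_tube below 0.026 m and linear speed of mailing_tube below 0.01 m/s and angular speed of mailing_tube below 0.3 rad/s and distance of each of stapler, glue_stick, eraser, tape_roll, sticky_block, mug from where it was at the start of the episode below 0.015 m); the robot touches nothing.
It fails at once if the tube is lifted off the desk (its axis more than 30 mm above the desk) (height (world z) of mailing_tube above 0.03 m).
It fails at once if the tube is pushed or held at its side: touched by the fingers while the grasp point between them is less than 50 mm above the desk, so that the tips reach below the top (contact force between the fingers and mailing_tube above 0.5 N and height (world z) of the grasp point below 0.05 m).
It fails at once if a bystander is moved more than 15 mm (distance of any of stapler, glue_stick, eraser, tape_roll, sticky_block, mug from where it was at the start of the episode above 0.015 m).
It also fails if it takes over 61 s, if anything falls off the work surface, if the arm or the gripper's body presses on something with over 40 N, if the wrist force passes 120 N, or if a joint passes its speed limit or range.

## Working session

There is one attempt and no reset: what is moved stays moved. The work goes in short steps, Python scripts to look and compute and a tool call to move; the robot and the scene stay as the last step left them, time stands still between calls to the robot, and variables do not carry over. Pictures are saved under pics/ and viewed, on a budget of 10 in all, crops included, one or two more only if the job needs it, and the job is handed in when it is done.

Besides the shell and the picture viewer there is one more tool, called after "Request:" by a JSON object that holds its "method" and its "body". step_arm: Moves the arm, as the interface text tells. Its arguments: {"type":"object","properties":{"plan":{"type":"array"},"gripper":{"type":"number"},"force":{"type":"number"}},"required":["plan"]}

```bash
mkdir -p pics; ls
python3 - <<'E'
from plant import robot
import cv2
for n in ("top","scene"):
    p,d=robot.grab_frame(n); cv2.imwrite(f"pics/{n}0.png",p)
    for l in ("mailing_tube","label"):
        print(n,l,robot.boxes_of(n,l)[:2])
s=robot.get_state();print(s)
E
```

```text
pics
top mailing_tube [{'rect': [259.8, 181.8, 22.8, 79.4], 'score': 0.85}]
top label [{'rect': [315.9, 189.3, 27.3, 71.9], 'score': 0.76}]
scene mailing_tube [{'rect': [263.5, 199.9, 57.6, 49.9], 'score': 0.81}, {'rect': [401.1, 188.1, 13.4, 14.4], 'score': 0.49}]
scene label [{'rect': [312.7, 194.3, 49.6, 36.4], 'score': 0.96}]
{'time_s': 0.3, 'joint_pos': array([-1.16199263e+00,  3.19846329e-01,  1.56486903e+00,  1.31779401e-06,
        1.25738487e+00, -2.00005890e-02]), 'joint_velocities': array([-0.0011501 , -0.00121205, -0.00368671, -0.00045402, -0.00051598,
        0.00026185]), 'tau': array([ 6.63968626e-05, -4.11939991e+01, -2.31823254e+01,  7.26790633e-02,
        4.17565461e-02, -8.83586358e-05]), 'ee_pos': array([ 0.23902026, -0.52281167,  0.21369086]), 'eef_rot': array([-2.49128293e-04,  9.77103783e-01,  2.12763093e-01, -4.84116123e-05]), 'ft_force': array([0.06107056, 0.63269958, 0.45031288]), 'torque': array([ 0.00663187, -0.04115156,  0.01555092]), 'gripper_width': 0.9991298128890023}
```

View pics/top0.png

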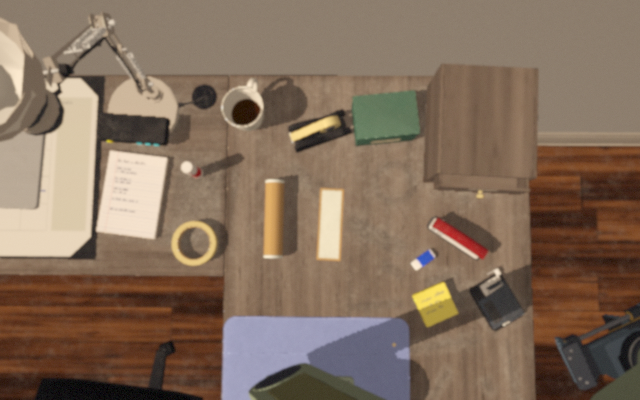

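View pics/scene0.png

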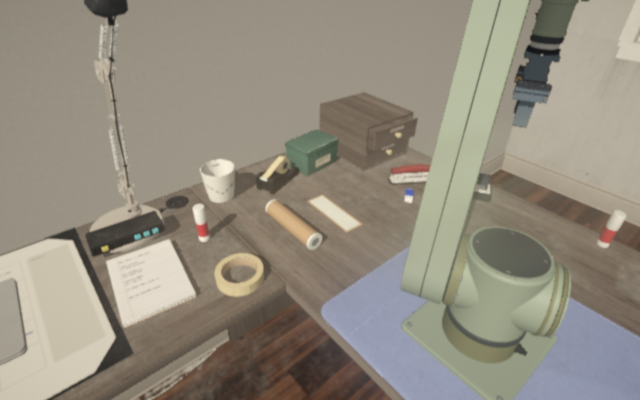

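The top view shows the tube at about (274,219) and the label about 56 px to its right at (330,224). Nothing stands between them. Next I'll measure both in world coordinates.

```bash
cat > h.py <<'E'
from plant import robot
import cv2, numpy as np
def to_world(uv,z,n="top"):
    c=robot.camera_info(n);R=cv2.Rodrigues(np.array(c["rvec"],float))[0];t=np.array(c["tvec"],float).ravel()
    o=-R.T@t; uv=np.atleast_2d(uv).astype(float)
    r=(np.c_[uv,np.ones(len(uv))]@np.linalg.inv(c["K"]).T)@R
    return o+r*((z-o[2])/r[:,2])[:,None]
def rect(p,mask,z):
    """min area rect of the largest blob of mask on plane z: centre, sizes, long-axis angle from world x (deg)"""
    k,l,s,_=cv2.connectedComponentsWithStats(mask.astype(np.uint8));i=1+s[1:,4].argmax()
    v,u=np.nonzero(l==i); w=to_world(np.c_[u,v],z)[:,:2]
    c=w.mean(0); e,V=np.linalg.eigh(np.cov((w-c).T)); a=V[:,1]*np.sign(V[0,1])
    q=(w-c)@np.c_[a,[-a[1],a[0]]]
    return w.mean(0),np.ptp(q,axis=0),np.degrees(np.arctan2(a[1],a[0])),s[i]
def find(p,box,z,lo,hi):
    x,y,w,h=[int(round(b)) for b in box]; m=np.zeros(p.shape[:2],np.uint8)
    m[y-6:y+h+6,x-6:x+w+6]=1
    hsv=cv2.cvtColor(p,cv2.COLOR_BGR2HSV)
    return rect(p,cv2.inRange(hsv,lo,hi)*m>0,z)
E
python3 - <<'E'
from h import *
np.set_printoptions(precision=4,suppress=True)
p,d=robot.grab_frame("top")
hsv=cv2.cvtColor(p,cv2.COLOR_BGR2HSV)
print("row tube",hsv[219,255:292].tolist()); print("row label",hsv[224,312:348].tolist())
print(to_world([[274,219],[330,224]],0.0))
# depth points
c=robot.camera_info("top");R=cv2.Rodrigues(np.array(c["rvec"],float))[0];t=np.ravel(c["tvec"]);K=c["K"]
print("cam",-R.T@t,K[0][0])
v,u=np.mgrid[170:275,245:300];z=d[v,u]
P=(np.c_[(u.ravel()),v.ravel(),np.ones(u.size)]@np.linalg.inv(K).T*z.ravel()[:,None]-t)@R
P=P[(P[:,2]>.015)&(P[:,2]<.06)];x=P[:,0]
print("depth pts",len(P),P.min(0),P.max(0),"axis y=a x+b",np.polyfit(x,P[:,1],1),P[:,:2].mean(0))
E
```

```text
row tube [[14, 87, 138], [15, 86, 139], [15, 81, 141], [14, 80, 144], [15, 77, 143], [15, 78, 144], [14, 80, 146], [14, 78, 147], [14, 92, 160], [16, 120, 187], [17, 131, 212], [18, 138, 221], [18, 138, 224], [18, 137, 225], [18, 136, 225], [18, 139, 222], [17, 137, 216], [17, 138, 213], [17, 135, 209], [17, 140, 202], [17, 141, 193], [16, 143, 180], [17, 146, 168], [16, 145, 153], [16, 145, 139], [16, 148, 129], [16, 145, 120], [15, 138, 113], [14, 115, 102], [15, 98, 96], [14, 90, 93], [13, 80, 96], [13, 80, 92], [13, 81, 91], [14, 84, 88], [14, 76, 87], [14, 84, 88]]
row label [[15, 82, 149], [15, 81, 154], [14, 79, 152], [15, 81, 151], [15, 82, 156], [15, 96, 167], [16, 113, 188], [17, 104, 209], [18, 74, 225], [20, 55, 236], [21, 48, 240], [21, 48, 241], [21, 48, 242], [21, 48, 243], [21, 49, 241], [21, 48, 241], [21, 48, 241], [21, 48, 241], [20, 48, 241], [21, 48, 241], [21, 47, 242], [20, 47, 241], [20, 47, 240], [21, 49, 240], [21, 48, 240], [21, 48, 240], [20, 51, 238], [19, 63, 230], [18, 89, 215], [17, 116, 194], [16, 116, 172], [15, 90, 155], [15, 86, 143], [15, 86, 140], [14, 80, 140], [15, 83, 139]]
[[ 0.4619  0.0857  0.    ]
 [ 0.451  -0.0474  0.    ]]
cam [ 0.4003 -0.0363  1.1691] 493.07656163193457
depth pts 1458 [0.3705 0.0609 0.0199] [0.5506 0.1051 0.0505] axis y=a x+b [-0.0108  0.0868] [0.4601 0.0819]
```

```bash
cat >> h.py <<'E'
def measure(show=True):
    np.set_printoptions(precision=4,suppress=True)
    p,d=robot.grab_frame("top")
    c=robot.camera_info("top");R=cv2.Rodrigues(np.array(c["rvec"],float))[0];t=np.ravel(c["tvec"]);K=c["K"]
    v,u=np.mgrid[170:275,245:360];z=d[v,u]
    P=(np.c_[u.ravel(),v.ravel(),np.ones(u.size)]@np.linalg.inv(K).T*z.ravel()[:,None]-t)@R
    P=P[(P[:,2]>.03)&(P[:,2]<.055)]
    # cylinder top: fit axis on points above 30 mm
    print("tube depth x",np.percentile(P[:,0],[1,99]),"y",np.percentile(P[:,1],[1,50,99]),"fit",np.polyfit(P[:,0]-P[:,0].mean(),P[:,1],1),"zmax",np.percentile(P[:,2],98))
    return p,d
E
python3 - <<'E'
from h import *
p,d=measure()
print("label",find(p,[316,189,27,72],0.001,(10,20,200),(30,80,255)))
print("label+back",find(p,[316,189,27,72],0.001,(10,20,175),(30,125,255)))
print("tube body",find(p,[260,182,23,79],0.022,(10,105,95),(22,255,255)))
for n in("glue_stick","stapler","eraser","tape_roll"): 
    b=robot.boxes_of("top",n)[0]; x,y,w,h=b["rect"]; print(n,b["score"],to_world([[x+w/2,y+h/2]],0.02))
E
```

```text
tube depth x [0.3731 0.5491] y [0.0627 0.0822 0.1031] fit [-0.0087  0.0823] zmax 0.046981698266745246
label (array([ 0.4511, -0.0468]), array([0.161 , 0.0473]), np.float64(-2.4591217475082208), array([ 319,  190,   23,   69, 1354], dtype=int32))
label+back (array([ 0.4509, -0.0467]), array([0.1713, 0.0584]), np.float64(-2.4596745184731734), array([ 316,  188,   28,   73, 1774], dtype=int32))
tube body (array([0.4619, 0.0851]), array([0.1659, 0.0479]), np.float64(-0.28375711321054203), array([ 263,  183,   22,   72, 1433], dtype=int32))
glue_stick 0.81 [[0.5683 0.2778 0.02  ]]
stapler 0.9 [[ 0.4197 -0.3421  0.02  ]]
eraser 0.65 [[ 0.365  -0.2585  0.02  ]]
tape_roll 0.96 [[0.3955 0.2698 0.02  ]]
```

Measured positions:
- **Tube:** about (0.461, 0.083), with its axis along x.
- **Label:** (0.451, -0.047), yaw -2.5°, so the tube has to travel 130 mm towards -y.

I'll set the tool's closing line along the tube, so both open tips bear on its top. Then I'll roll it in short strokes, using the tips' 32 mm width.

Request:
{"method": "step_arm", "body": {"plan": [[[0.0137,0.0388,0,0,0,4],[0.0137,0.0388,0,0,0,4],[0.0137,0.0388,0,0,0,4],[0.0137,0.0388,0,0,0,4],[0.0137,0.0388,0,0,0,4]]]}}

```text
time_s: 1.02
ee_pos: [0.3077, -0.3272, 0.214]
eef_rot: [0.0, 0.925, 0.38, 0.0]
ft_force: [0.9, 1.0, 0.6]
gripper_width: 0.999
```

Request:
{"method": "step_arm", "body": {"plan": [[[0.0137,0.0388,0,0,0,4],[0.0137,0.0388,0,0,0,4],[0.0137,0.0388,0,0,0,4],[0.0137,0.0388,0,0,0,4],[0.0137,0.0388,0,0,0,4]]]}}

```text
time_s: 1.43
ee_pos: [0.3763, -0.1331, 0.2144]
eef_rot: [0.001, 0.845, 0.535, 0.0]
ft_force: [1.2, -0.2, -0.4]
gripper_width: 1.001
```

Request:
{"method": "step_arm", "body": {"plan": [[[0.0137,0.0388,0,0,0,4],[0.0137,0.0388,0,0,0,4],[0.0137,0.0388,0,0,0,4],[0.0137,0.0388,0,0,0,4],[0.0137,0.0388,0,0,0,4]]]}}

```text
time_s: 1.85
ee_pos: [0.4448, 0.0612, 0.2143]
eef_rot: [0.0, 0.738, 0.674, 0.0]
ft_force: [1.1, -0.7, 0.6]
gripper_width: 0.999
```

Request:
{"method": "step_arm", "body": {"plan": [[[0.0137,0.038,0,0,0,4],[0,0,-0.04,0,0,0],[0,0,-0.04,0,0,0],[0,0,-0.03,0,0,0],[0,0,0,0,0,0]]]}}

```text
time_s: 2.27
ee_pos: [0.4537, 0.0966, 0.099]
eef_rot: [-0.003, 0.716, 0.699, -0.005]
ft_force: [0.2, -0.8, -1.0]
gripper_width: 0.998
```

Request:
{"method": "step_arm", "body": {"plan": [[[0,0,-0.025,0,0,0],[0,0,-0.018,0,0,0],[0,0,-0.008,0,0,0],[0,0,0,0,0,0],[0,0,0,0,0,0]]]}}

```text
time_s: 2.68
ee_pos: [0.4593, 0.0971, 0.0542]
eef_rot: [0.001, 0.716, 0.698, 0.001]
ft_force: [0.9, -0.2, 0.1]
gripper_width: 0.997
```

Run:
```python
from h import *
np.set_printoptions(precision=4,suppress=True)
s=robot.get_state();print(s["ee_pos"],s["eef_rot"],s["ft_force"])
p,_=robot.grab_frame("top");q,_=robot.grab_frame("scene")
a=cv2.resize(p[140:290,210:390],(640,533));b=cv2.resize(q[160:280,220:400],(400,267))
cv2.imwrite("pics/a.png",a);cv2.imwrite("pics/b.png",cv2.resize(q[160:280,220:400],(780,520),interpolation=cv2.INTER_CUBIC))
```

```text
[0.4593 0.0971 0.0542] [0.0005 0.716  0.6981 0.0008] [ 0.9088 -0.1506  0.0908]
```

View pics/b.png

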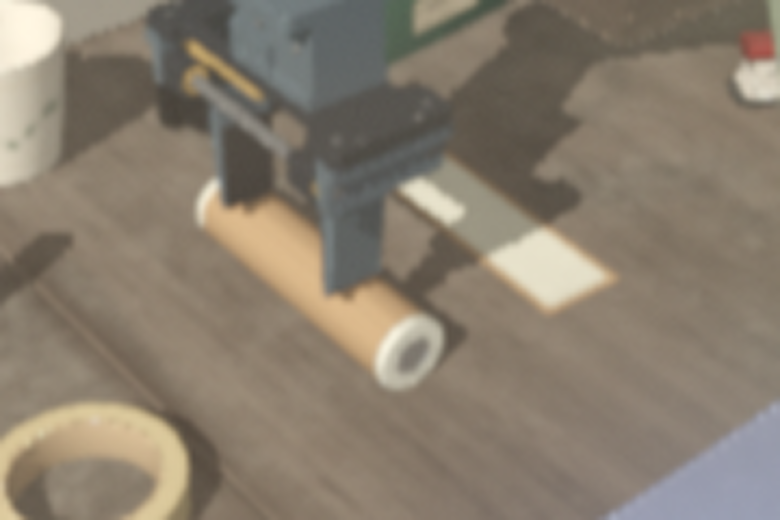

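The two fingers, at (240,195) and (350,280) in the crop, straddle lengthwise just above the tube's top, with flat tips. Next I'll go down gently until they touch.

Request:
{"method": "step_arm", "body": {"plan": [[[0,0,-0.006,0,0,0],[0,0,-0.0025,0,0,0],[0,0,-0.001,0,0,0],[0,0,0,0,0,0]]]}}

```text
time_s: 3.12
ee_pos: [0.4585, 0.0971, 0.0441]
eef_rot: [0.0, 0.716, 0.698, 0.0]
ft_force: [-0.3, -0.2, 5.1]
gripper_width: 0.999
```

That gives 5 N of contact at z = 0.044. First stroke: 50 mm.

Request:
{"method": "step_arm", "body": {"plan": [[[0,-0.006,-0.0003,0,0,0],[0,-0.012,0,0,0,0],[-0.001,-0.014,0,0,0,0],[0,-0.012,0,0,0,0],[0,-0.006,0,0,0,0]]]}}

```text
time_s: 3.53
ee_pos: [0.458, 0.0462, 0.0441]
eef_rot: [0.001, 0.716, 0.698, 0.001]
ft_force: [-1.1, -0.6, 6.6]
gripper_width: 1.004
```

Request:
{"method": "step_arm", "body": {"plan": [[[0,0,0,0,0,0],[0,0,0,0,0,0]]]}}

```text
time_s: 3.7
ee_pos: [0.458, 0.0467, 0.0441]
eef_rot: [0.001, 0.716, 0.698, 0.001]
ft_force: [-0.3, 0.3, 6.5]
gripper_width: 1.0
```

Request:
{"method": "step_arm", "body": {"plan": [[[0,0,0.012,0,0,0],[0,0,0.01,0,0,0],[0,0.026,0.003,0,0,0],[0,0,0,0,0,0]]]}}

```text
time_s: 4.03
ee_pos: [0.4583, 0.0751, 0.0692]
eef_rot: [0.0, 0.716, 0.698, 0.002]
ft_force: [-0.2, -0.1, -0.5]
gripper_width: 1.002
```

Run:
```python
from h import *
p,d=robot.grab_frame("top");q,_=robot.grab_frame("scene");s=robot.get_state();print(s["ee_pos"],s["ft_force"])
a=cv2.resize(p[160:280,230:380],(560,448),interpolation=cv2.INTER_CUBIC)
cv2.imwrite("pics/c.png",a)
for n in("top","scene"):print(robot.boxes_of(n,"mailing_tube"))
```

```text
[0.45723365 0.07340792 0.06826952] [ 0.25395435  0.13903824 -0.01171782]
[{'rect': [289.4, 184.7, 3.6, 18.2], 'score': 0.64}]
[{'rect': [269.5, 201.3, 60.4, 45.2], 'score': 0.6}]
```

View pics/c.png

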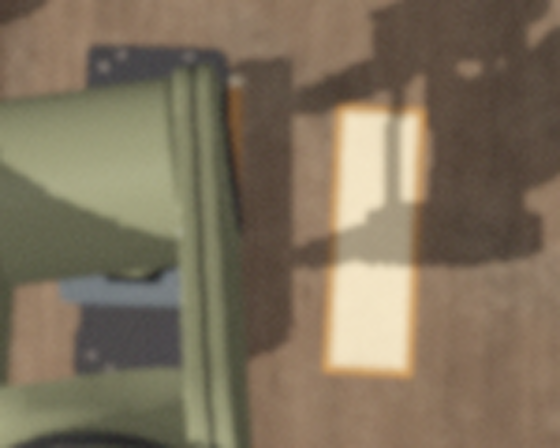

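The tube's right edge moved from column 283.5 to about 295, which is about 25 mm, so it rolled without slip. Stroke 2 and 3 follow.

Request:
{"method": "step_arm", "body": {"plan": [[[0,0,-0.015,0,0,0],[0,0,-0.008,0,0,0],[0,0,-0.002,0,0,0],[0,0,0,0,0,0]]]}}

```text
time_s: 4.57
ee_pos: [0.4568, 0.0725, 0.044]
eef_rot: [-0.0, 0.716, 0.698, -0.001]
ft_force: [-4.8, -0.2, 13.3]
gripper_width: 1.0
```

Request:
{"method": "step_arm", "body": {"plan": [[[0,-0.006,0,0,0,0],[0,-0.012,0,0,0,0],[-0.001,-0.014,0,0,0,0],[0,-0.012,0,0,0,0],[0,-0.006,0,0,0,0]]]}}

```text
time_s: 4.98
ee_pos: [0.4563, 0.0217, 0.044]
eef_rot: [0.0, 0.716, 0.698, 0.0]
ft_force: [-2.2, 0.0, 12.2]
gripper_width: 1.001
```

Request:
{"method": "step_arm", "body": {"plan": [[[0,0,0,0,0,0],[0,0,0,0,0,0],[0,0,0.012,0,0,0],[0,0,0.01,0,0,0],[0,0.025,0.003,0,0,0]]]}}

```text
time_s: 5.4
ee_pos: [0.4568, 0.0456, 0.0689]
eef_rot: [0.001, 0.717, 0.697, -0.0]
ft_force: [0.3, 0.1, 0.0]
gripper_width: 1.003
```

Request:
{"method": "step_arm", "body": {"plan": [[[0,0,-0.015,0,0,0],[0,0,-0.008,0,0,0],[0,0,-0.002,0,0,0],[0,0,0,0,0,0]]]}}

```text
time_s: 5.73
ee_pos: [0.4559, 0.0476, 0.044]
eef_rot: [-0.0, 0.716, 0.698, -0.001]
ft_force: [-4.2, -0.4, 15.1]
gripper_width: 0.998
```

Request:
{"method": "step_arm", "body": {"plan": [[[0,-0.006,0,0,0,0],[0,-0.012,0,0,0,0],[-0.001,-0.014,0,0,0,0],[0,-0.012,0,0,0,0],[0,-0.006,0,0,0,0]]]}}

```text
time_s: 6.15
ee_pos: [0.4554, -0.0036, 0.044]
eef_rot: [0.0, 0.716, 0.698, -0.0]
ft_force: [-1.3, -0.6, 13.9]
gripper_width: 0.996
```

Request:
{"method": "step_arm", "body": {"plan": [[[0,0,0,0,0,0],[0,0,0,0,0,0],[0,0,0.012,0,0,0],[0,0,0.01,0,0,0],[0,0.04,0.01,0,0,0]]]}}

```text
time_s: 6.57
ee_pos: [0.4551, 0.0334, 0.0748]
eef_rot: [0.0, 0.718, 0.696, -0.001]
ft_force: [1.0, 0.1, 0.2]
gripper_width: 0.999
```

Request:
{"method": "step_arm", "body": {"plan": [[[0,0.04,0.01,0,0,0],[0,0.04,0,0,0,0],[0,0.04,0,0,0,0],[0,0,0,0,0,0]]]}}

```text
time_s: 6.9
ee_pos: [0.4555, 0.163, 0.0848]
eef_rot: [-0.001, 0.714, 0.7, 0.001]
ft_force: [0.0, 0.9, -1.2]
gripper_width: 1.001
```

Run:
```python
from h import *
p,d=measure();s=robot.get_state();print(s["ee_pos"],s["ft_force"])
cv2.imwrite("pics/d.png",cv2.resize(p[140:290,210:390],(640,533),interpolation=cv2.INTER_CUBIC))
for n in("top","scene"):print(robot.boxes_of(n,"mailing_tube"))
```

```text
tube depth x [0.3716 0.5485] y [-0.0127  0.0068  0.027 ] fit [-0.0063  0.0069] zmax 0.046813657210872626
[0.4549 0.1602 0.0845] [ 0.1813 -0.9965 -0.6425]
[{'rect': [295.6, 177.7, 22.5, 82.9], 'score': 0.9}]
[{'rect': [269.5, 201.3, 60.4, 45.2], 'score': 0.6}]
```

View pics/d.png

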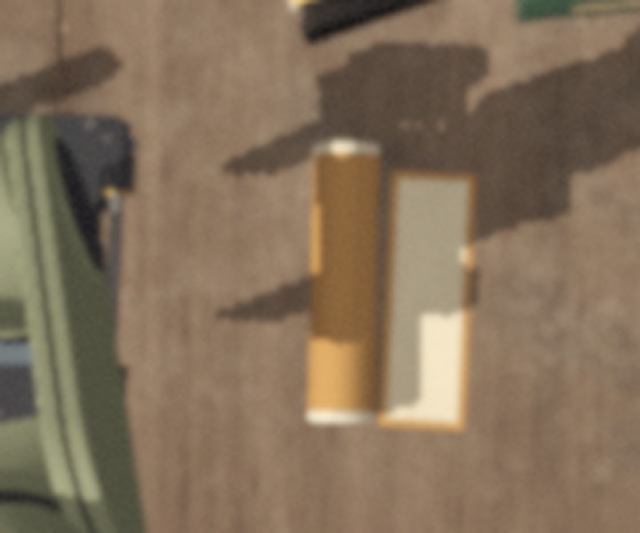

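The tube is intact, parallel to x, at y ≈ 0.007, so it has rolled 75 mm, which matches 3 × 25. About 54 mm remain, which is two strokes of 54 mm.

Request:
{"method": "step_arm", "body": {"plan": [[[0,-0.036,0,0,0,0],[0,-0.036,0,0,0,0],[0,-0.036,0,0,0,0],[0,-0.028,-0.017,0,0,0],[0,0,0,0,0,0]]]}}

```text
time_s: 7.47
ee_pos: [0.4526, 0.0164, 0.0661]
eef_rot: [-0.001, 0.718, 0.696, -0.003]
ft_force: [-0.7, -1.7, -0.0]
gripper_width: 1.001
```

Request:
{"method": "step_arm", "body": {"plan": [[[0,0,-0.015,0,0,0],[0,0,-0.008,0,0,0],[0,0,-0.002,0,0,0],[0,0,0,0,0,0]]]}}

```text
time_s: 7.8
ee_pos: [0.4543, 0.0213, 0.044]
eef_rot: [-0.001, 0.717, 0.697, -0.001]
ft_force: [-3.6, 0.0, 11.4]
gripper_width: 1.001
```

Request:
{"method": "step_arm", "body": {"plan": [[[0,-0.007,0,0,0,0],[0,-0.013,0,0,0,0],[-0.001,-0.014,0,0,0,0],[0,-0.013,0,0,0,0],[0,-0.007,0,0,0,0]]]}}

```text
time_s: 8.22
ee_pos: [0.4538, -0.0332, 0.044]
eef_rot: [-0.0, 0.716, 0.698, -0.0]
ft_force: [-2.4, 0.9, 9.4]
gripper_width: 0.998
```

Request:
{"method": "step_arm", "body": {"plan": [[[0,0,0,0,0,0],[0,0,0,0,0,0],[0,0,0.012,0,0,0],[0,0,0.01,0,0,0],[0,0.027,0.003,0,0,0]]]}}

```text
time_s: 8.63
ee_pos: [0.4551, -0.0075, 0.0692]
eef_rot: [0.001, 0.717, 0.697, 0.0]
ft_force: [0.1, 0.1, 0.3]
gripper_width: 1.001
```

Request:
{"method": "step_arm", "body": {"plan": [[[0,0,-0.015,0,0,0],[0,0,-0.008,0,0,0],[0,0,-0.002,0,0,0],[0,0,0,0,0,0]]]}}

```text
time_s: 8.97
ee_pos: [0.4538, -0.0054, 0.044]
eef_rot: [-0.0, 0.716, 0.698, -0.001]
ft_force: [-3.3, 0.2, 13.4]
gripper_width: 1.006
```

Request:
{"method": "step_arm", "body": {"plan": [[[0,-0.007,0,0,0,0],[0,-0.013,0,0,0,0],[-0.001,-0.014,0,0,0,0],[0,-0.013,0,0,0,0],[0,-0.007,0,0,0,0]]]}}

```text
time_s: 9.38
ee_pos: [0.4532, -0.0606, 0.044]
eef_rot: [0.0, 0.716, 0.698, -0.0]
ft_force: [-2.2, 0.9, 10.4]
gripper_width: 0.999
```

Request:
{"method": "step_arm", "body": {"plan": [[[0,0,0,0,0,0],[0,0,0,0,0,0],[0,0,0.012,0,0,0],[0,0,0.01,0,0,0],[0,0.03,0.02,0,0,0]]]}}

```text
time_s: 9.8
ee_pos: [0.4519, -0.032, 0.0839]
eef_rot: [-0.001, 0.718, 0.696, -0.002]
ft_force: [1.1, 0.3, -0.2]
gripper_width: 0.996
```

Request:
{"method": "step_arm", "body": {"plan": [[[0,0.036,0.02,0,0,0],[0,0.036,0,0,0,0],[0,0.036,0,0,0,0],[0,0.036,0,0,0,0],[0,0,0,0,0,0]]]}}

```text
time_s: 10.22
ee_pos: [0.4531, 0.1193, 0.1048]
eef_rot: [-0.001, 0.714, 0.7, 0.001]
ft_force: [0.6, 0.5, 0.6]
gripper_width: 0.997
```

Run:
```python
from h import *
p,d=measure();s=robot.get_state();print(s["ee_pos"],s["ft_force"])
cv2.imwrite("pics/e.png",cv2.resize(p[140:290,210:390],(640,533),interpolation=cv2.INTER_CUBIC))
b=robot.boxes_of("top","mailing_tube");print(b);x,y,w,h=b[0]["rect"];print(to_world([[x+w/2,y+h/2]],.022))
```

```text
tube depth x [0.3719 0.548 ] y [-0.0658 -0.0468 -0.0266] fit [-0.0084 -0.0467] zmax 0.04680152323673002
[0.4528 0.1168 0.1046] [ 0.2337 -0.5478  0.1565]
[{'rect': [319.3, 181.0, 21.2, 81.2], 'score': 0.72}]
[[ 0.4556 -0.0469  0.022 ]]
```

View pics/e.png

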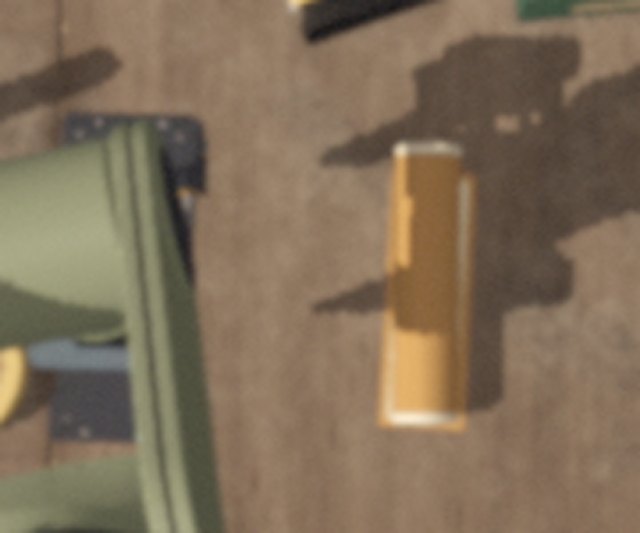

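The tube now lies along the label, at crop (425,285), with label margins showing evenly on both sides. Before handing in, I'll check that it's still and that the bystanders haven't moved.

Run:
```python
from h import *
p0=cv2.imread("pics/top0.png")
for i in range(4): p,d=measure()
for n in("glue_stick","stapler","eraser","tape_roll","sticky_block","mug"):
    b=robot.boxes_of("top",n); print(n,b[0]["rect"] if b else None, to_world([[b[0]["rect"][0]+b[0]["rect"][2]/2,b[0]["rect"][1]+b[0]["rect"][3]/2]],.02) if b else "")
robot.hand_in()
```

```text
tube depth x [0.3719 0.5477] y [-0.0664 -0.0468 -0.0266] fit [-0.0102 -0.0467] zmax 0.04689537398349382
tube depth x [0.3719 0.5477] y [-0.0674 -0.0468 -0.0266] fit [-0.008  -0.0467] zmax 0.04702725787110016
tube depth x [0.3719 0.5477] y [-0.0674 -0.0468 -0.0265] fit [-0.0115 -0.0466] zmax 0.04693583358252677
tube depth x [0.372  0.5479] y [-0.0658 -0.0468 -0.0266] fit [-0.0057 -0.0466] zmax 0.04708478265277762
glue_stick [182.5, 164.9, 21.2, 14.9] [[0.5697 0.2768 0.02  ]]
stapler [428.2, 216.9, 58.4, 41.2] [[ 0.421 -0.342  0.02 ]]
eraser [411.7, 251.5, 25.2, 19.6] [[ 0.3657 -0.2651  0.02  ]]
tape_roll [170.7, 234.4, 49.2, 25.5] [[0.3939 0.2662 0.02  ]]
sticky_block [412.6, 282.0, 44.3, 43.7] [[ 0.2692 -0.2877  0.02  ]]
mug [223.2, 78.2, 42.0, 53.1] [[0.7334 0.1593 0.02  ]]
the job is handed in; nothing more can be done
```

The tube is lying still along the middle of the label, and I handed the job in at about 11 s. I rolled it about 130 mm in five strokes, with both open fingertips pressing lightly on its top. The tips stayed at about 44 mm, so the grasp point was at about 63 mm. Contact force read 5 to 15 N.

**Last checks:**
- **Position:** the tube's axis is at y ≈ -0.047 and the label's centre is at -0.047, so they agree within about 1 to 2 mm. Lengthways the tube is about 9 mm off the label's middle.
- **Angle:** the tube and label are parallel within about 2°.
- **Stillness:** four repeated measurements over about 0.2 s gave the same position.
- **Rolling:** each stroke moved the tube half as far as the fingertips, about 5.9 rad of turn in all, so it rolled without visible slip.
- **Bystanders:** the glue stick, stapler, eraser and tape roll read within 7 mm of where they started. The eraser differed most, at about 6.6 mm, and I put that down to detection noise because the arm never went near it. I had no earlier network reading for the sticky block and mug, but they match the first picture.
- **Robot:** it was clear of everything, with its tips 105 mm up and about 165 mm to the left of the tube.

No check failed. The hand-in reports no verdict.

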